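# Stow the nose pieces, then try the case lid and hold it open

## Task

Stand the two loose nose pieces, one by one, hex end down, in the two empty pockets of the tool case. Then try the lid of the case's pin compartment by its bar handle before you touch the catch: lift gently, and if the lid is caught do not force it, but free it by sliding the catch knob to the left along its slot, and lift the lid again. Finish while holding the lid at least half open by the handle (it falls shut if let go) so that I can put pins in; leave the other things where they are.

Things in the scene. Friction and masses are not known exactly. Their poses are not given: they have to be found in the camera images.
- case: grey steel tool case fixed to the worktop, 207 deep x 190 wide x 50 mm high. Origin: on the worktop under its middle; +x to its rear, +y to its left, z up; turned up to 0.3 rad. From the front: aluminium pocket block (x -108 to -62 mm, 40 mm high), fixed rail with the catch slot (to x -34 mm, 50 mm high), pin compartment with lid (lid top 50 mm high).
- pocket_0 (a point): centre of the mouth of the right pocket (case frame x -85, y -55 mm) in the top of the pocket block, 40 mm above the worktop. Square pocket, 24 x 24 mm, sides along the case's x and y, 16 mm deep. Empty at the start.
- pocket_1 (a point): the same for the middle pocket (y 0 mm), empty at the start. The left pocket (y +55 mm) already holds a fixed black nose piece that stands 11 mm above the block; leave it.
- nose_a: loose grey metal nose piece of a rivet gun, standing on its hex end on the worktop: 27 mm high, hex 17 x 19 mm at the bottom, round and about 12 to 15 mm wide in its upper part; 0.04 kg. Origin: centre of its underside; z up its axis. In a pocket, its top 11 mm stay above the block.
- nose_b: a second such nose piece, same size. Either piece may go in either empty pocket.
- catch: dark steel slide-catch knob, 12 mm thick (foot flange 16 mm), 20 mm high, upright in a slot on the rail, at case x -48, y +55 mm when home. Origin: centre of its foot, 50 mm above the worktop. Slides along the case's y, 18 mm to the left (+y) to its stop, which frees the lid; 1.5 N friction, no spring. Starts within 2 mm of home; whether its hidden bolt catches the lid cannot be seen.
- lid (a joint): lid angle, 0 shut, up to 1.4 rad open. Lid 122 x 190 x 6 mm, 0.2 to 0.4 kg, hinged along the case's y at its rear edge; opens up and to the rear, falls shut by its weight. When caught it has play: rises freely to about 0.06 rad (7 mm at the front), then is stopped hard by the bolt; when not caught it goes on opening.
- lid_bar (a point): middle of the lid's bar handle: round steel bar, 10 mm diameter, along the case's y, 70 mm free between two posts, its middle at case y -30 mm, its axis 28 mm above the lid and 103 mm in front of the hinge line (78 mm above the worktop with the lid shut). Can be pinched from above, fingers in front and behind. Moves with the lid.
- lid_hinge (a point): middle of the lid's hinge line, at the rear edge of the lid, case frame x +88 mm, 50 mm above the worktop; it does not move with the lid.
- carton: bystander: closed cardboard carton 65 x 70 x 55 mm, loose; origin centre of underside. Leave it.
- tray: bystander: dark open parts tray 77 x 152 x 43 mm, loose; origin centre of underside. Leave it.
- gauge: bystander: plug gauge, a black knurled rod 98 mm long, 12 mm thick with thinner ends, lying loose; origin centre of underside. Leave it.

How it is judged (in metres and radians):
On the way, in this order (a step that is already met when the one before it is completed fails the run):
1. both nose pieces stand in the two empty pockets, hex end down, and are released (((horizontal distance between nose_a and pocket_0 below 0.006 m and z of nose_a in the frame of pocket_0 below -0.011 m and angle between nose_a's own z axis and vertical below 0.25 rad) or (horizontal distance between nose_a and pocket_1 below 0.006 m and z of nose_a in the frame of pocket_1 below -0.011 m and angle between nose_a's own z axis and vertical below 0.25 rad)) and ((horizontal distance between nose_b and pocket_0 below 0.006 m and z of nose_b in the frame of pocket_0 below -0.011 m and angle between nose_b's own z axis and vertical below 0.25 rad) or (horizontal distance between nose_b and pocket_1 below 0.006 m and z of nose_b in the frame of pocket_1 below -0.011 m and angle between nose_b's own z axis and vertical below 0.25 rad)) and contact force between the fingers and nose_a below 0.1 N and contact force between the fingers and nose_b below 0.1 N), for 0.2 s.
2. the lid is tried by its handle (lifted a little) while the catch has not yet been moved (value of joint lid above 0.025 rad and contact force between the fingers and lid above 0.2 N and distance of catch from where it was at the start of the episode below 0.004 m), for 0.1 s.
At the end, for the whole second after the job is handed in: Both nose pieces stand released in the right and middle pockets (within 6 mm of centre, foot 11 mm or more below the mouth, tilt under 0.25 rad); the lid is open by over 0.65 rad (about half its swing), at rest (under 0.1 rad/s), held by the fingers (over 0.3 N), not propped by a bystander (all of step 1 and value of joint lid above 0.65 rad and velocity of joint lid between -0.1 and 0.1 rad/s and contact force between the fingers and lid above 0.3 N and contact force between lid and carton below 0.05 N and contact force between lid and tray below 0.05 N and contact force between lid and gauge below 0.05 N); the arm keeps its last pose, push and grip.
It fails at once if the lid is forced against the catch (over 50 N) (contact force between lid and catch above 50 N).
It fails at once if a bystander (carton, tray or gauge) is moved by more than 30 mm (distance of any of carton, tray, gauge from where it was at the start of the episode above 0.03 m).
It also fails if it takes over 69 s, if anything falls off the work surface, if the arm or the gripper's body presses on something with over 40 N, if the wrist force passes 120 N, or if a joint passes its speed limit or range.

## Robot

A 6-joint arm with a two-finger parallel gripper is mounted at the origin on a cart in front of the work surface, level with it; the furniture and walls round the work are solid. World frame = base frame: x ahead of the robot, y to its left, z up, the work surface at z = 0. Lengths are in mm, angles in degrees, forces in N, time in s.
With the tool pointing down it reaches from about 275 to 825 mm from the base axis. Payload 5.2 kg.
Tool frame: the origin (TCP) lies midway between the tips of the shut fingers; the grasp point (between the pads) lies 19 mm behind it (grip_point_offset is the distance from the TCP to the grasp point, in mm); x points along the fingers, y is the direction in which the jaws open and shut, and the axes are right-handed (so a half turn about x gives the same grasp; the last joint's range is limited). The gripper opens to 93 mm and grips with 3 to 60 N. Pads are 15 mm wide; open, the fingers measure 128 mm over their backs; the gripper's body (75 mm by 188 mm) begins 65 mm behind the grasp point.
Start: joints at [61.433, 14.817, 87.949, -0, 77.235, -11.62], TCP at [160.306, 526.125, 218.653] pointing down, gripper open.
Joint ranges: [-179.93, 179.93], [-52.35, 119.4], [10.71, 147.94], [-69.91, 249.91], [12.55, 155.21], [-178.61, 178.61]. Speed limits (degrees/s): [147.25, 147.25, 180, 180, 180, 180].

## Interface

Orientations are given as [roll, pitch, yaw] about the fixed x, y, z axes, in that order (R = Rz(yaw) Ry(pitch) Rx(roll)).
In Python, from station import * gives the robot as it stands. The module is installed in compiled form; this text tells all that it offers.
- The arm moves only by the tool apply_moves, never from a script. Its argument "targets" is one flat list of numbers, 5 for each row, row after row: the shift along the tool's x, y, z in mm, then the turn about the tool's x in rad, then the closure, from 0 (fully open) to 1 (shut). A call has 1 to 12 rows; each row is the pose to reach, as a shift and turn from the pose commanded when the call began, along the tool's axes at that moment; what a row does not reach only later rows make up. A row lasts 1/12 s, in which the tool goes at most 41.7 mm and 7.16 degrees, less where a joint would pass 70% of its speed; a pose out of reach is approached as far as the arm can. A call with a gripper value outside its range is refused whole. The fingers move at their own pace and stop on an object; "grip_force" is the grip in N (left out, the last holds). Time passes only in rows, so rows that repeat a pose let the fingers close. It gives the time, the measured TCP pose, the force and the opening at its end, in the units of the state.
- state(): the state, without advancing time (a new reading comes with each control period).
- read_camera(name): name is "scene" or "top"; returns (picture, depth): 400x640x3 uint8, red, green, blue; 400x640 float32, mm along the optical axis (not along the pixel's ray), 0 where there is no reading.
- camera_model(name): a dict with "camera_matrix" (3x3 intrinsics, pixels), "R" (3x3) and "t" (3): a world point X has camera coordinates R X + t. Camera axes: x right, y down, z forward; pixel columns grow to the right and rows downward; lengths in mm; the calibration is good to about 2 mm. A picture is of the moment at which its call begins. camera_model takes no time and is no camera call.
- close_job(): hands the job in, once; it reports no verdict.
The state is a dict: "t": time; "joint_pos": joint angles; "dq": joint speeds; "effort": joint torques, N m; "position": TCP position; "tcp_rot": TCP orientation; "wrist_force": force on the tool from outside, world axes, zero at the start; "moment": the same for the moment, N m; "finger_gap": opening from 0.0 (shut) to 1.0 (fully open).
Only numpy, scipy, OpenCV 4.12 (cv2) and the standard library are available. Lean on these libraries where they do the work, as an engineer would, in place of code of your own. Each camera call takes 0.05 s, during which the arm holds its last target.

## Working session

There is one attempt and no reset: what is moved stays moved. The work goes in short steps, Python scripts to look and compute and a tool call to move; the robot and the scene stay as the last step left them, time stands still between calls to the robot, and variables do not carry over. Pictures are saved under pics/ and viewed, and the job is handed in when it is done.

Besides the shell and the picture viewer there is one more tool, called after "Request:" as name(argument=value, ...) on one line, values as JSON. apply_moves: Moves the arm, as the interface text tells. Its arguments: {"type":"object","properties":{"targets":{"type":"array","items":{"type":"number"}},"grip_force":{"type":"number"}},"required":["targets"]}

```bash
mkdir -p pics; python3 - <<'E'
from station import *
import cv2, numpy as np
print(state())
for n in ["scene","top"]:
    p,d=read_camera(n); m=camera_model(n)
    np.savez(f"{n}0.npz",p=p,d=d,K=m["camera_matrix"],R=m["R"],t=m["t"])
    cv2.imwrite(f"pics/{n}0.png",p[:,:,::-1])
    print(n,m, -np.array(m["R"]).T@np.array(m["t"]))
E
```

```text
{'t': 0.0, 'joint_pos': array([ 6.14326196e+01,  1.48590262e+01,  8.80095813e+01, -4.40719811e-04,
        7.72352695e+01, -1.16177569e+01]), 'dq': array([-0.01420936,  0.02592661, -0.06275693,  0.05262679,  0.01195051,
       -0.07195703]), 'effort': array([ 3.98652674e-04, -4.37308109e+01, -2.84003073e+01,  7.18119275e-02,
        4.16957424e-02, -2.05240558e-04]), 'position': array([160.04152942, 525.63534503, 217.83038761]), 'tcp_rot': array([-101.38077448,   89.89612208, -118.33030026]), 'wrist_force': array([ 0.47962252, -0.07000677, -0.17494465]), 'moment': array([ 0.03454813, -0.00919615,  0.02015468]), 'finger_gap': 0.9978651465708804}
scene {'camera_matrix': array([[384.9132113 ,   0.        , 321.44470334],
       [  0.        , 384.9132113 , 194.83594456],
       [  0.        ,   0.        ,   1.        ]]), 'R': array([[ 0.57808734, -0.81585586,  0.01393734],
       [-0.44729824, -0.33113323, -0.83082794],
       [ 0.68245096,  0.47405697, -0.55635481]]), 't': array([-239.1222533 ,  297.17572051,  696.39717386])} [-204.0971958  -426.81646798  637.67854126]
top {'camera_matrix': array([[501.66774177,   0.        , 317.08111736],
       [  0.        , 501.66774177, 199.45934581],
       [  0.        ,   0.        ,   1.        ]]), 'R': array([[-0.12231953, -0.99247847, -0.00494141],
       [-0.9717263 ,  0.12077203, -0.20288449],
       [ 0.20195527, -0.02001504, -0.97919021]]), 't': array([  91.34574592,  504.15127068, 1438.50485802])} [ 210.55677951   58.56304296 1511.30572293]
```

View pics/scene0.png

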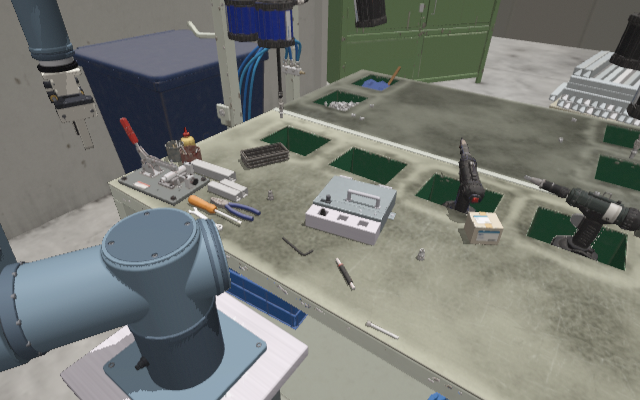

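View pics/top0.png

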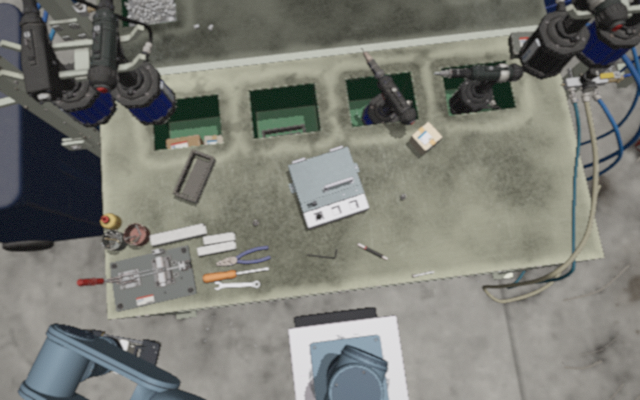

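The scene view shows the case at about (350,208) and nose pieces at about (421,254) and (269,195). In the top view one nose is at (402,197). Next I'll enlarge these areas.

```bash
cat > h.py <<'E'
import numpy as np, cv2
def load(f): 
    z=np.load(f); return z["p"],z["d"],z["K"],z["R"],z["t"]
def ray(u,v,z,K,R,t):
    c=-R.T@t; d=R.T@np.linalg.inv(K)@np.array([u,v,1.]); return c+d*(z-c[2])/d[2]
def proj(X,K,R,t):
    q=K@(R@np.asarray(X,float)+t); return q[:2]/q[2]
def crop(p,x0,y0,x1,y1,s,f): cv2.imwrite(f,cv2.resize(p[y0:y1,x0:x1,::-1],None,fx=s,fy=s,interpolation=cv2.INTER_NEAREST))
E
python3 - <<'E'
from h import *
p,d,K,R,t=load("scene0.npz"); crop(p,300,170,400,245,8,"pics/s_case.png")
crop(p,250,180,290,210,10,"pics/s_n1.png");crop(p,405,240,435,270,10,"pics/s_n2.png")
print(ray(421,260,0,K,R,t),ray(269,198,0,K,R,t))
a=ray(269,198,0,K,R,t);b=ray(421,260,0,K,R,t)
p,d,K,R,t=load("top0.npz"); crop(p,285,140,375,230,6,"pics/t_case.png")
print(proj(a,K,R,t),proj(b,K,R,t)); 
u,v=map(int,proj(a,K,R,t)); crop(p,u-20,v-20,u+20,v+20,8,"pics/t_n1.png")
u,v=map(int,proj(b,K,R,t)); crop(p,u-20,v-20,u+20,v+20,8,"pics/t_n2.png")
ims=[cv2.resize(cv2.imread(f"pics/{n}.png"),(320,300)) for n in("s_n1","s_n2","t_n1","t_n2")]
cv2.imwrite("pics/n4.png",np.vstack([np.hstack(ims[:2]),np.hstack(ims[2:])]))
E
```

```text
[ 491.3697352  -236.46914719    0.        ] [472.99414342 230.51164091   0.        ]
[253.02397088 223.19756524] [403.57185859 198.84644396]
```

View pics/n4.png

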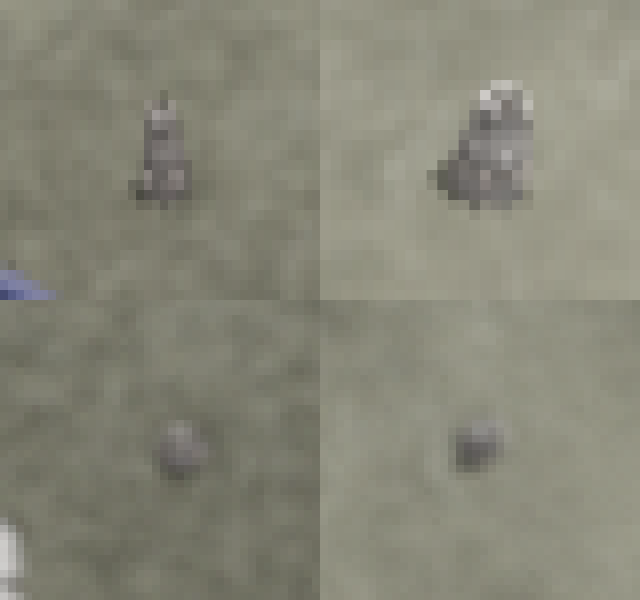

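View pics/s_case.png

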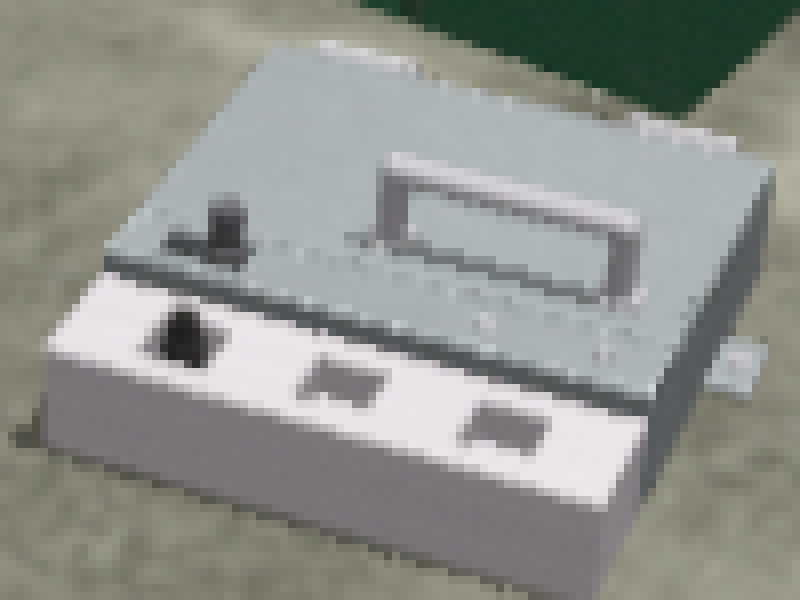

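View pics/t_case.png

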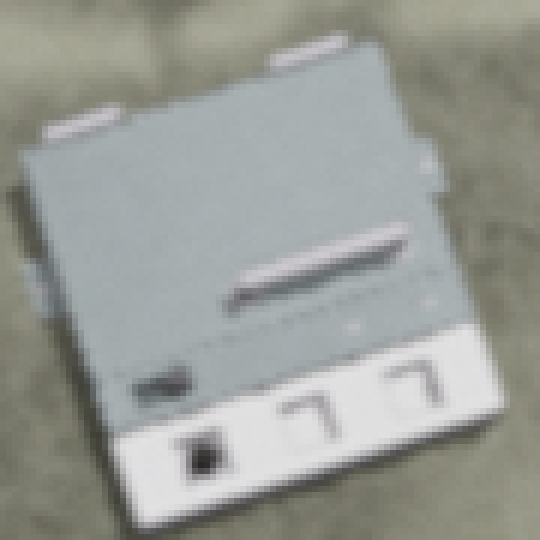

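The top crop shows the pocket block as a white strip with its empty pockets on the right, and the noses as small blobs. I'll measure them with masks in both views.

```bash
cat > m.py <<'E'
from h import *
for n,box in (("top",(285,140,375,230)),("scene",(300,170,400,245))):
    p,d,K,R,t=load(n+"0.npz"); x0,y0,x1,y1=box
    m=np.zeros(p.shape[:2],np.uint8); m[y0:y1,x0:x1]=(p[y0:y1,x0:x1].min(2)>(205 if n=="top" else 190))*255
    m=cv2.morphologyEx(m,cv2.MORPH_OPEN,np.ones((3,3),np.uint8))
    cs,_=cv2.findContours(m,cv2.RETR_EXTERNAL,cv2.CHAIN_APPROX_NONE); c=max(cs,key=cv2.contourArea)[:,0,:]
    P=np.array([ray(u,v,40,K,R,t)[:2] for u,v in c],np.float32)
    (cx,cy),(w,h),a=cv2.minAreaRect(P); print(n,"block",cx,cy,w,h,a)
    ims=p.copy(); ims[m>0]=[255,0,0]; crop(ims,*box,6,f"pics/{n}_m.png")
    print(" npix",cv2.contourArea(c))
# noses
for n,bs in (("top",((246,213,266,233),(393,188,412,208))),("scene",((262,186,278,203),(411,244,431,264)))):
    p,d,K,R,t=load(n+"0.npz")
    for b in bs:
        x0,y0,x1,y1=b; q=cv2.cvtColor(p,cv2.COLOR_RGB2LAB)[y0:y1,x0:x1].astype(float)
        bg=np.median(q.reshape(-1,3),0); D=np.linalg.norm((q-bg)*[.5,1,1],axis=2)
        m=(abs(D)>8).astype(np.uint8); k,lab,st,ce=cv2.connectedComponentsWithStats(m)
        i=1+np.argmax(st[1:,4]); ys,xs=np.where(lab==i); 
        print(n,b,st[i],ce[i]+[x0,y0],"bottom u",xs[ys>=ys.max()-2].mean()+x0,"ymax",ys.max()+y0,"ymin",ys.min()+y0)
        for r in (m*(lab==i)): print("".join(".#"[int(v)] for v in r))
E
python3 m.py
```

```text
top block 475.85467529296875 -24.212066650390625 42.939292907714844 186.37843322753906 11.559924125671387
 npix 575.0
scene block 483.4019775390625 -64.44656372070312 45.71869659423828 100.14030456542969 11.106437683105469
 npix 269.5
top (246, 213, 266, 233) [ 7  9  5  6 17] [254.47058824 224.70588235] bottom u 254.8 ymax 227 ymin 222
....................
....................
....................
....................
....................
....................
....................
....................
....................
.......#............
.......##...........
.......####.........
.......#####........
.......####.........
.........#..........
....................
....................
....................
....................
....................
top (393, 188, 412, 208) [ 6  7  7  6 31] [401.90322581 197.51612903] bottom u 402.06666666666666 ymax 200 ymin 195
...................
...................
...................
...................
...................
...................
...................
.......##..#.......
......######.......
......#######......
.......######......
......
[... 406 characters left out ...]
###......
......###.......
......#...#.....
......######....
.......##..#....
....######.#....
....#########...
.....##.#.#.....
................
................
scene (411, 244, 431, 264) [ 4  4 10 13 78] [420.24358974 254.87179487] bottom u 419.77272727272725 ymax 260 ymin 248
....................
....................
....................
....................
..........###.......
.........#..##......
.........#####......
........#####.......
........######......
.......######.......
.......#####........
......#######.......
.....########.......
....########........
.....########.......
.....#########......
......#.####........
....................
....................
....................
```

```bash
python3 - <<'E'
from h import *
p,d,K,R,t=load("scene0.npz")
for th in (165,180):
    m=np.zeros(p.shape[:2],np.uint8); m[200:240,303:384]=(p[200:240,303:384].min(2)>th)*255
    m=cv2.morphologyEx(m,cv2.MORPH_CLOSE,np.ones((3,3),np.uint8))
    cs,_=cv2.findContours(m,cv2.RETR_EXTERNAL,cv2.CHAIN_APPROX_NONE); c=max(cs,key=cv2.contourArea)[:,0,:]
    P=np.array([ray(u,v,40,K,R,t)[:2] for u,v in c],np.float32)
    print(th,cv2.minAreaRect(P))
ims=p.copy(); ims[m>0]=[255,0,0]; crop(ims,300,195,390,245,8,"pics/sm.png")
# depth points of case / noses, both views
def pts(f,b):
    p,d,K,R,t=load(f); x0,y0,x1,y1=b; v,u=np.mgrid[y0:y1,x0:x1]; z=d[y0:y1,x0:x1].ravel()
    C=(np.linalg.inv(K)@np.stack([u.ravel(),v.ravel(),np.ones(u.size)]))*z; return ((C.T-t)@R)[z>0]
for f,bs in (("top0.npz",((246,213,266,233),(393,188,412,208),(285,140,375,230))),("scene0.npz",((260,184,280,205),(411,244,431,264),(300,170,400,245)))):
  for b in bs:
    X=pts(f,b)
    for lo,hi in ((-20,5),(5,12),(12,35),(36,44),(46,54),(60,85)):
        s=X[(X[:,2]>lo)&(X[:,2]<hi)]
        if len(s): print(f,b,lo,hi,len(s),s.mean(0).round(1),((s.max(0)+s.min(0))/2).round(1),np.ptp(s,axis=0).round(1))
E
```

```text
165 ((475.1190490722656, -20.56293487548828), (47.98359298706055, 191.92324829101562), 10.948013305664062)
180 ((474.6624450683594, -20.977149963378906), (47.204437255859375, 190.1858673095703), 11.43844223022461)
top0.npz (246, 213, 266, 233) -20 5 346 [474.3 223.3  -0.6] [474.5 222.7  -1.9] [66.3 63.8 13.7]
top0.npz (246, 213, 266, 233) 5 12 33 [472.3 217.7   7.2] [474.3 219.9   8.4] [55.6 54.6  6.5]
top0.npz (246, 213, 266, 233) 12 35 20 [471.9 220.5  22.3] [472.5 221.9  21. ] [13.2 12.8 17.6]
top0.npz (393, 188, 412, 208) -20 5 324 [ 496.5 -232.2   -0. ] [ 496.5 -232.2   -2. ] [65.5 63.8 14. ]
top0.npz (393, 188, 412, 208) 5 12 34 [ 488.5 -228.5    6.8] [ 495.1 -230.4    8.1] [58.2 56.6  6.2]
top0.npz (393, 188, 412, 208) 12 35 21 [ 496.9 -234.3   20.2] [ 497.5 -235.5   20.3] [13.8 14.7 16.5]
top0.npz (285, 140, 375, 230) -20 5 3521 [ 5.729e+02 -2.140e+01 -3.000e-01] [568.3 -19.   -3.7] [316.6 309.2  17.4]
top0.npz (285, 140, 375, 230) 5 12 300 [565.7 -20.5   6.8] [565.8 -17.3   8.5] [307.7 299.3   6.9]
top0.npz (285, 140, 375, 230) 12 35 285 [472.6 -22.9  26. ] [486.4   2.8  23.
[... 845 characters left out ...]
 244, 431, 264) 12 35 49 [ 493.6 -233.2   21.3] [ 494.9 -232.5   20.6] [14.6 13.5 16.7]
scene0.npz (300, 170, 400, 245) -20 5 2816 [554.7  30.3   2.1] [600.5  44.    1.6] [471.6 424.9   6.9]
scene0.npz (300, 170, 400, 245) 5 12 235 [509.4 -25.3   8. ] [616.3  30.8   8.5] [368.9 383.5   7. ]
scene0.npz (300, 170, 400, 245) 12 35 688 [473.9 -38.9  24.2] [549.2 -16.7  23.5] [236.1 205.9  22.9]
scene0.npz (300, 170, 400, 245) 36 44 890 [476.7 -28.4  41.1] [547.8 -21.7  40. ] [229.4 195.4   8. ]
scene0.npz (300, 170, 400, 245) 46 54 1997 [563.   -7.9  51.7] [560.9  -3.1  50. ] [207.8 213.4   8. ]
scene0.npz (300, 170, 400, 245) 60 85 184 [538.6 -27.7  76.9] [524.2 -18.   72.6] [ 66.1 128.3  24.5]
```

View pics/sm.png

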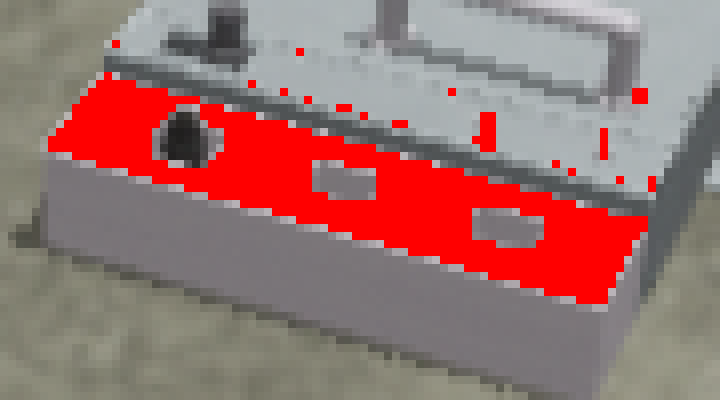

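View pics/top_m.png

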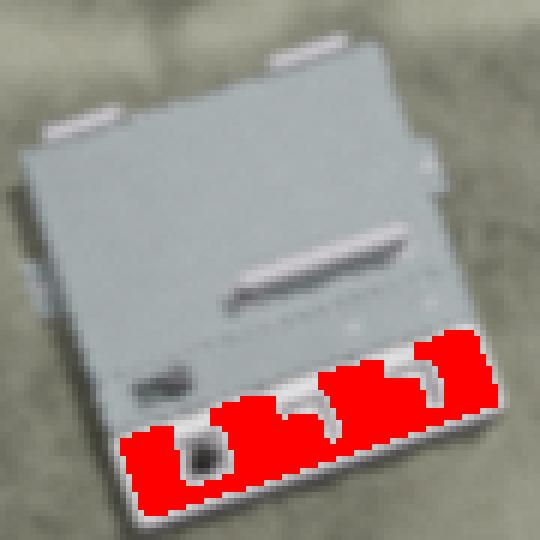

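```bash
cat > go.py <<'E'
from station import *
import numpy as np, sys
from scipy.spatial.transform import Rotation as Ro
def pose():
    s=state(); return s, Ro.from_euler("xyz",s["tcp_rot"],degrees=True).as_matrix()
def to(x,y,z,yaw):  # yaw: world dir (deg) wanted for tool y (jaw), mod 180
    s,M=pose(); dl=M.T@(np.array([x,y,z])-s["position"])
    cur=np.degrees(np.arctan2(M[1,1],M[0,1])); 
    dy=(yaw-cur+90)%180-90      # about world z
    print("t",round(s["t"],2),"pos",s["position"].round(1),"jaw yaw",round(cur,1),"tool x",M[:,0].round(3),"q",s["joint_pos"].round(1),"F",s["wrist_force"].round(1),"gap",round(93*s["finger_gap"],1))
    print("tool shift",dl.round(1),"turn rad",round(np.radians(dy)*np.sign(M[2,0]),3))
if __name__=="__main__": to(*map(float,sys.argv[1:5]))
E
python3 go.py 472 223 120 101.4
```

```text
t 0.1 pos [160.1 525.7 217.9] jaw yaw 73.1 tool x [-0.001 -0.001 -1.   ] q [ 61.4  14.9  88.   -0.   77.2 -11.6] F [-0.3 -0.1  0.2] gap 93.0
tool shift [  98.1 -198.4  386.6] turn rad -0.495
```

Request:
apply_moves(targets=[98, -198, 387, -0.495, 0.45, 98, -198, 387, -0.495, 0.45, 98, -198, 387, -0.495, 0.45, 98, -198, 387, -0.495, 0.45, 98, -198, 387, -0.495, 0.45, 98, -198, 387, -0.495, 0.45, 98, -198, 387, -0.495, 0.45, 98, -198, 387, -0.495, 0.45, 98, -198, 387, -0.495, 0.45, 98, -198, 387, -0.495, 0.45, 98, -198, 387, -0.495, 0.45, 98, -198, 387, -0.495, 0.45], grip_force=15)

```text
t: 1.1
position: [476.7, 219.1, 119.0]
tcp_rot: [-92.0, 89.9, -80.8]
wrist_force: [-0.4, 0.4, 0.6]
finger_gap: 0.551
```

```bash
python3 go.py 472 223 60 101.4; cat > cap.py <<'E'
from station import *
import numpy as np,cv2,sys
from h import *
def cap(tag,names=("scene","top")):
    for n in names:
        p,d=read_camera(n); m=camera_model(n)
        np.savez(f"{n}{tag}.npz",p=p,d=d,K=m["camera_matrix"],R=m["R"],t=m["t"])
E
python3 - <<'E'
from cap import *
cap("1")
for n,b in (("scene",(220,130,320,205)),("top",(215,180,295,240))):
    p,d,K,R,t=load(n+"1.npz"); crop(p,*b,8 if n=="scene" else 8,f"pics/{n}1.png")
E
```

```text
t 1.1 pos [476.7 219.1 119. ] jaw yaw 101.1 tool x [ 0.    -0.002 -1.   ] q [ 12.6  17.4  99.4  -0.1  63.2 -88.5] F [-0.4  0.4  0.6] gap 51.2
tool shift [58.9  4.9 -3.9] turn rad -0.005
```

View pics/scene1.png

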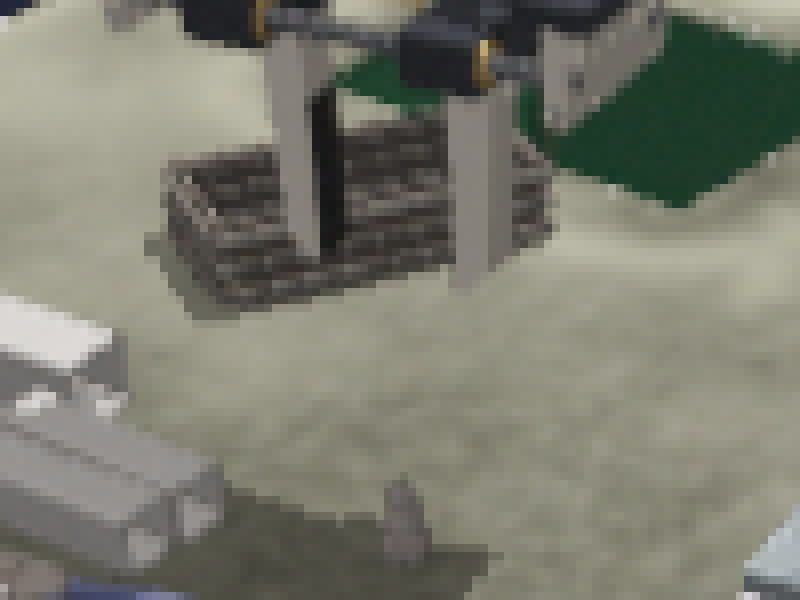

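View pics/top1.png

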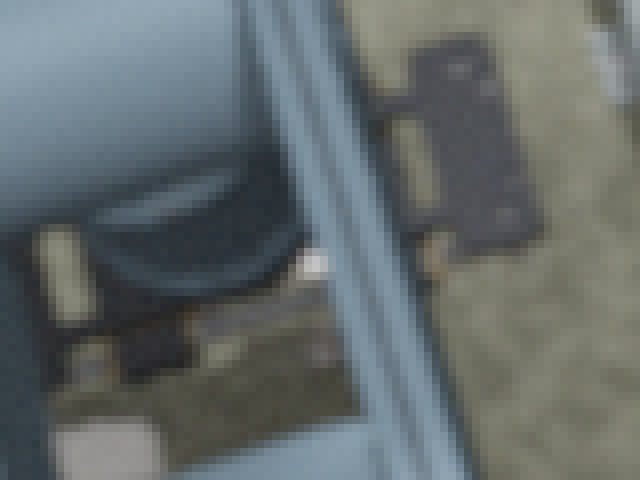

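```bash
python3 - <<'E'
from h import *
p,d,K,R,t=load("scene1.npz")
print(proj([469.3,217.7,119],K,R,t), ray(268.4,163.9,119,K,R,t))
print("nose bottom scene", ray(220+407/8,130+560/8,0,K,R,t), ray(220+403/8,130+483/8,27,K,R,t))
E
```

```text
[268.92102156 164.26054533] [469.95676916 220.18850764 119.        ]
nose bottom scene [468.49172907 219.22742003   0.        ] [476.0010602  225.68088742  27.        ]
```

Request:
apply_moves(targets=[30, 4, -4, 0, 0.45, 60, 4, -4, 0, 0.45, 60, 4, -4, 0, 0.45])

```text
t: 1.45
position: [462.9, 227.3, 56.4]
tcp_rot: [179.6, 89.5, -168.9]
wrist_force: [-1.2, -0.9, 0.0]
finger_gap: 0.549
```

```bash
python3 go.py 472.3 222.7 14 101.4
```

```text
t 1.45 pos [462.9 227.3  56.4] jaw yaw 101.5 tool x [-0.009 -0.002 -1.   ] q [ 13.7  21.4 104.    0.   55.1 -87.8] F [-1.2 -0.9  0. ] gap 51.1
tool shift [42.3 -6.4  8.7] turn rad 0.002
```

Request:
apply_moves(targets=[0, -5, 5, 0, 0.45, 0, -5, 5, 0, 0.45, 0, -5, 5, 0, 0.45])

```text
t: 1.7
position: [475.5, 223.8, 62.6]
tcp_rot: [2.5, 89.8, 13.9]
wrist_force: [-0.8, -0.2, -0.1]
finger_gap: 0.549
```

```bash
python3 go.py 472.3 222.7 14 101.4
```

```text
t 1.7 pos [475.5 223.8  62.6] jaw yaw 101.4 tool x [ 0.003  0.001 -1.   ] q [ 13.   21.4 103.    0.   55.5 -88.4] F [-0.8 -0.2 -0.1] gap 51.1
tool shift [48.6 -0.5 -3.5] turn rad 0.001
```

Request:
apply_moves(targets=[0, 0, 0, 0, 0.45, 0, 0, 0, 0, 0.45, 0, 0, 0, 0, 0.45, 0, 0, 0, 0, 0.45])

```text
t: 2.03
position: [474.2, 223.2, 61.2]
tcp_rot: [3.3, 90.0, 14.8]
wrist_force: [0.4, 0.3, 0.6]
finger_gap: 0.55
```

```bash
python3 go.py 472.3 222.7 14 101.4
```

```text
t 2.03 pos [474.2 223.2  61.2] jaw yaw 101.4 tool x [ 0.001  0.    -1.   ] q [ 13.   21.4 103.1   0.   55.4 -88.4] F [0.4 0.3 0.6] gap 51.2
tool shift [47.2 -0.1 -2. ] turn rad 0.0
```

Request:
apply_moves(targets=[12, 0, -1, 0, 0.45, 24, 0, -2, 0, 0.45, 36, 0, -2, 0, 0.45, 43, 0, -2, 0, 0.45, 47, 0, -2, 0, 0.45, 47, 0, -2, 0, 0.6, 47, 0, -2, 0, 0.95, 47, 0, -2, 0, 0.95, 47, 0, -2, 0, 0.95, 47, 0, -2, 0, 0.95, 47, 0, -2, 0, 0.95, 47, 0, -2, 0, 0.95], grip_force=15)

```text
t: 3.03
position: [472.2, 222.8, 13.9]
tcp_rot: [-5.7, 90.0, 5.7]
wrist_force: [0.3, -1.4, 0.3]
finger_gap: 0.149
```

```bash
python3 go.py 472.3 222.7 14 101.4;  python3 - <<'E'
from cap import *
cap("2",("scene",))
p,d,K,R,t=load("scene2.npz"); crop(p,230,140,320,210,8,"pics/scene2.png")
E
```

```text
t 3.03 pos [472.2 222.8  13.9] jaw yaw 101.4 tool x [ 0.001  0.    -1.   ] q [ 13.   25.2 105.7  -0.   49.1 -88.4] F [ 0.3 -1.4  0.3] gap 13.9
tool shift [-0.1 -0.1  0.1] turn rad 0.0
```

View pics/scene2.png

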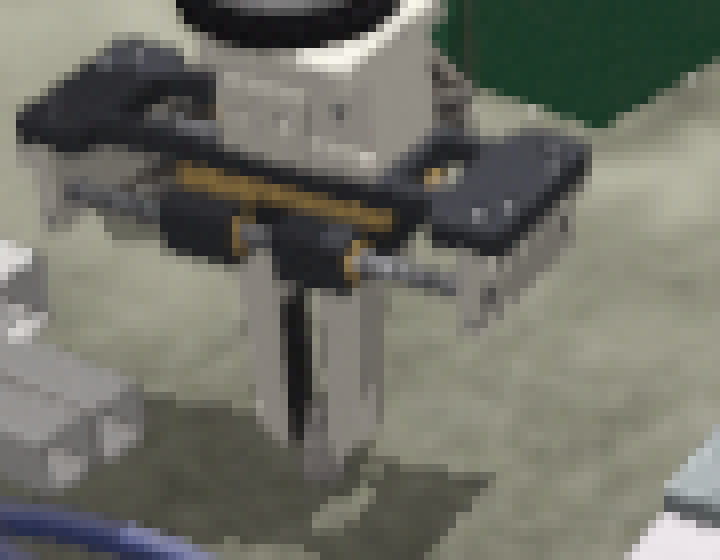

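Gripped at 13.9 mm. I'll lift to z≈110 and carry it over the middle pocket.

Request:
apply_moves(targets=[-20, 0, 0, 0, 0.95, -50, 0, 0, 0, 0.95, -86, 0, 0, 0, 0.95, -86, 0, 0, 0, 0.95, -86, 0, 0, 0, 0.95], grip_force=20)

```text
t: 3.5
position: [473.6, 223.2, 101.7]
tcp_rot: [1.9, 89.7, 13.3]
wrist_force: [-1.0, -0.3, -1.3]
finger_gap: 0.146
```

```bash
python3 go.py 475 -22.8 90 101.3
```

```text
t 3.5 pos [473.6 223.2 101.7] jaw yaw 101.4 tool x [ 0.005  0.001 -1.   ] q [ 13.   18.3 101.    0.   60.5 -88.4] F [-1.  -0.3 -1.3] gap 13.5
tool shift [  11.5 -241.4  -47.4] turn rad 0.002
```

Request:
apply_moves(targets=[0, -20, -4, 0, 0.95, 0, -50, -10, 0, 0.95, 0, -85, -16, 0, 0.95, 0, -120, -23, 0, 0.95, 0, -155, -30, 0, 0.95, 5, -190, -36, 0, 0.95, 5, -215, -41, 0, 0.95, 10, -232, -44, 0, 0.95, 10, -241, -46, 0, 0.95, 10, -241, -46, 0, 0.95, 10, -241, -46, 0, 0.95, 10, -241, -46, 0, 0.95])

```text
t: 4.5
position: [474.2, -21.5, 89.3]
tcp_rot: [130.2, 89.9, 141.6]
wrist_force: [0.1, 0.5, 0.3]
finger_gap: 0.143
```

```bash
python3 go.py 475 -22.8 90 101.3;  python3 - <<'E'
from cap import *
cap("3")
p,d,K,R,t=load("scene3.npz"); crop(p,300,150,400,225,8,"pics/scene3.png")
p,d,K,R,t=load("top3.npz"); crop(p,285,140,375,230,6,"pics/top3.png")
E
```

```text
t 4.5 pos [474.2 -21.5  89.3] jaw yaw 101.4 tool x [-0.001  0.001 -1.   ] q [ -16.1   14.9  108.1    0.    57.1 -117.6] F [0.1 0.5 0.3] gap 13.3
tool shift [-0.7 -1.4  0.5] turn rad 0.003
```

View pics/scene3.png

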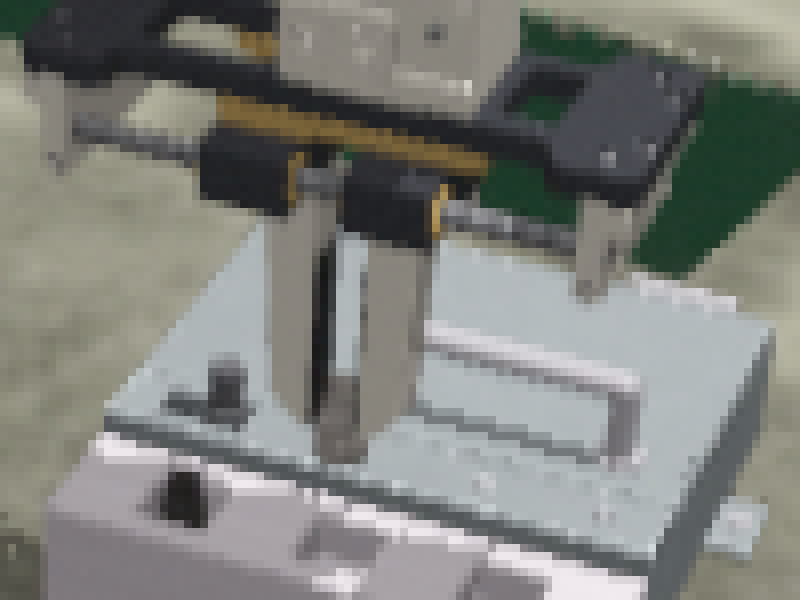

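View pics/top3.png

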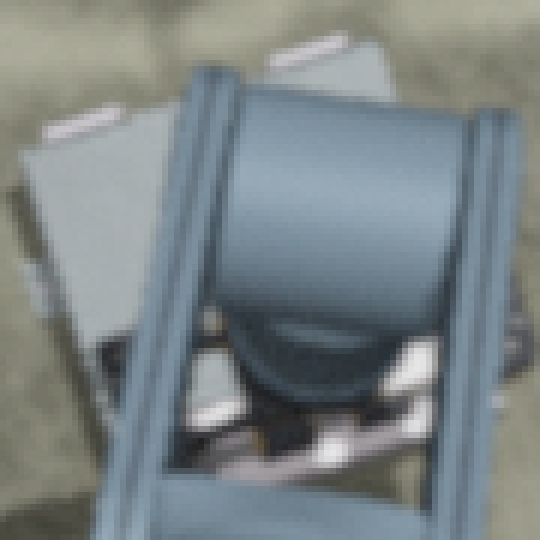

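```bash
python3 - <<'E'
from h import *
p,d,K,R,t=load("scene3.npz")
for X in ([474.2,-21.5,75.3],[474.2,-21.5,102.3],[474.2,-21.5,89.3],[475,-22.8,40],[474,-20.8,24]):
    q=proj(X,K,R,t); print(X,q,(q-[300,150])*8)
v,u=np.mgrid[195:210,338:350]; 
for r in range(194,210):
    C=[ ]
    row=[]
    for c in range(337,350):
        z=d[r,c]; X=R.T@(np.linalg.inv(K)@np.array([c,r,1.])*z-t); row.append(f"{X[0]:.0f},{X[1]:.0f},{X[2]:.0f}" if z>0 else "-")
    print(r," ".join(row))
E
```

```text
[474.2, -21.5, 75.3] [342.75849324 206.61678141] [342.06794588 452.93425127]
[474.2, -21.5, 102.3] [343.24648658 197.74127406] [345.97189265 381.93019247]
[474.2, -21.5, 89.3] [343.00962075 202.04933361] [344.07696603 416.39466886]
[475, -22.8, 40] [342.73802943 217.84336897] [341.90423546 542.74695179]
[474, -20.8, 24] [341.60262534 222.68258823] [332.82100276 581.46070587]
194 463,-10,115 462,-13,116 464,-15,116 472,-13,111 478,-12,108 551,29,52 554,28,51 556,26,51 467,-30,121 467,-33,122 466,-36,124 467,-38,124 469,-40,124
195 462,-11,113 464,-12,112 464,-15,114 472,-13,108 480,-11,103 546,26,53 549,25,51 549,22,53 466,-31,119 467,-33,119 467,-36,120 469,-37,119 468,-41,121
196 462,-11,110 463,-13,110 466,-14,109 473,-13,105 477,-13,103 478,-16,103 478,-18,104 547,20,52 468,-30,114 467,-33,116 469,-35,116 467,-39,119 471,-40,117
197 462,-11,107 463,-13,107 468,-13,105 475,-12,100 471,-17,104 476,-17,101 476,-20,103 475,-23,104 466,-31,113 468,-33,113 467,-36,115 469,-38,114 467,-42,117
198 461,-11,105 463,-13,105 467,-14,102 474,-12,98 470,-18,102 469,-21,104 471,-23,104 466,-29,1
[... 961 characters left out ...]
05 498,11,53 502,10,51 466,-15,82 467,-17,82 463,-23,87 467,-23,85 469,-25,85 471,-27,84 475,-27,83 514,-7,51 514,-11,53 516,-12,53 518,-14,52
206 493,8,54 498,7,51 467,-15,78 466,-18,80 467,-20,81 466,-24,83 469,-25,82 473,-26,79 472,-29,82 510,-10,52 513,-11,51 514,-13,51 516,-16,51
207 491,6,53 492,4,53 497,4,50 466,-19,78 466,-21,78 467,-24,79 467,-26,80 470,-28,79 506,-9,51 506,-12,52 507,-15,53 508,-17,52 511,-18,51
208 492,6,49 494,5,48 492,1,51 494,-1,51 494,-5,52 496,-7,52 499,-8,51 500,-10,51 499,-13,53 502,-15,52 503,-17,52 506,-19,51 507,-21,52
209 494,7,44 492,4,46 494,1,47 493,-3,49 493,-5,50 493,-8,51 493,-11,52 494,-14,53 499,-14,50 497,-18,53 500,-19,52 500,-22,53 503,-24,52
```

```bash
python3 - <<'E'
from h import *
a=np.radians(11.3); ex=np.array([np.cos(a),np.sin(a)]); ey=np.array([-np.sin(a),np.cos(a)])
o=np.array([475.,-22.])
for n,b in (("top",(285,140,375,230)),("scene",(300,170,400,245))):
    p,d,K,R,t=load(n+"0.npz"); x0,y0,x1,y1=b; v,u=np.mgrid[y0:y1,x0:x1]; z=d[y0:y1,x0:x1].ravel()
    C=(np.linalg.inv(K)@np.stack([u.ravel(),v.ravel(),np.ones(u.size)]))*z; X=((C.T-t)@R)
    xy=np.stack([(X[:,:2]-o)@ex,(X[:,:2]-o)@ey],1); Z=X[:,2]
    # lid slab: x' 60..170 => y edges by row-slices
    for lo,hi,h,name in ((60,165,50,"lid"),(-18,18,40,"block")):
        L=[]
        for k in np.arange(lo,hi,4):
            s=(xy[:,0]>k)&(xy[:,0]<k+4)&(abs(Z-h)<4)&(abs(xy[:,1])<110)
            if s.sum()>5: L.append((xy[s,1].min(),xy[s,1].max()))
        L=np.array(L); m=np.median(L,0); print(n,name,m,m.mean(),np.ptp(m))
    # block rear/front edges
    L=[]
    for k in np.arange(-90,90,4):
        s=(xy[:,1]>k)&(xy[:,1]<k+4)&(abs(Z-40)<4)&(abs(xy[:,0])<35)
        if s.sum()>3: L.append((xy[s,0].min(),xy[s,0].max()))
    m=np.median(np.array(L),0); print(n,"block x",m,m.mean())
    # pocket hole colour: light intensities along y' at x' in +-9, plane z=40
    g=p.astype(float).mean(2)
    for yc in (0,-55):
        prof=[]
        for yy in np.arange(yc-20,yc+21,2):
            vals=[]
            for xx in np.arange(-8,9,2):
                P=o+xx*ex+yy*ey; q=proj([*P,40],K,R,t).astype(np.float32)
                vals.append(cv2.getRectSubPix(g.astype(np.float32),(1,1),(float(q[0]),float(q[1])))[0,0])
            prof.append(int(np.mean(vals)))
        prox=[]
        for xx in np.arange(-20,21,2):
            vals=[]
            for yy in np.arange(yc-8,yc+9,2):
                P=o+xx*ex+yy*ey; q=proj([*P,40],K,R,t)
                vals.append(cv2.getRectSubPix(g.astype(np.float32),(1,1),(float(q[0]),float(q[1])))[0,0])
            prox.append(int(np.mean(vals)))
        print(n,yc,"y-prof",prof,"\n   x-prof",prox)
E
```

```text
top lid [-95.60096374  91.16022512] -2.2203693102162347 186.76118886355613
top block [-93.57404726  90.77700505] -1.3985211063802794 184.3510523115104
top block x [-22.65011332  22.52335855] -0.06337738429625439
top 0 y-prof [223, 218, 207, 191, 178, 180, 194, 207, 215, 218, 218, 217, 216, 215, 215, 216, 218, 220, 222, 223, 223] 
   x-prof [216, 222, 222, 219, 217, 217, 218, 219, 219, 219, 219, 218, 214, 204, 186, 175, 181, 201, 216, 220, 213]
top -55 y-prof [222, 218, 206, 188, 171, 169, 184, 201, 213, 218, 218, 218, 218, 218, 217, 217, 218, 220, 222, 222, 223] 
   x-prof [214, 221, 222, 219, 216, 215, 215, 215, 214, 215, 216, 217, 215, 207, 190, 179, 186, 203, 217, 219, 211]
scene lid [-93.28450712  92.57798744] -0.35325983726770005 185.86249456341926
scene block [-94.56268996  93.56206371] -0.5003131254140172 188.1247536699745
scene block x [-24.81718504  22.37909821] -1.2190434130176335
scene 0 y-prof [230, 230, 230, 225, 197, 151, 130, 130, 134, 133, 130, 131, 137, 131, 129, 133, 163, 204, 226, 231, 231] 
   x-prof [218, 228, 228, 226, 217, 201, 177, 145, 124, 119, 119, 119, 119, 124, 141, 166, 192, 214, 226, 225, 214]
scene -55 y-prof [232, 231, 231, 227, 195, 147, 131, 134, 131, 128, 128, 134, 132, 129, 128, 132, 166, 209, 227, 230, 230] 
   x-prof [221, 230, 230, 227, 220, 205, 174, 139, 123, 119, 119, 118, 119, 125, 140, 164, 192, 213, 225, 225, 214]
```

Request:
apply_moves(targets=[10, 0, 0, 0, 0.95, 22, 0, 0, 0, 0.95, 32, 0, 0, 0, 0.95, 32, 0, 0, 0, 0.95, 32, 0, 0, 0, 0.95, 32, 0, 0, 0, 0.95])

```text
t: 5.1
position: [474.9, -22.1, 58.2]
tcp_rot: [-24.4, 90.0, -13.0]
wrist_force: [0.2, -0.5, -0.6]
finger_gap: 0.147
```

```bash
python3 go.py 474.6 -22 43 101.3;  python3 - <<'E'
from cap import *
cap("4",("scene",))
p,d,K,R,t=load("scene4.npz"); crop(p,300,170,400,245,8,"pics/scene4.png")
E
```

```text
t 5.1 pos [474.9 -22.1  58.2] jaw yaw 101.5 tool x [ 0.001 -0.    -1.   ] q [ -16.1   17.5  109.9    0.    52.6 -117.6] F [ 0.2 -0.5 -0.6] gap 13.6
tool shift [15.2  0.2 -0.3] turn rad 0.003
```

View pics/scene4.png

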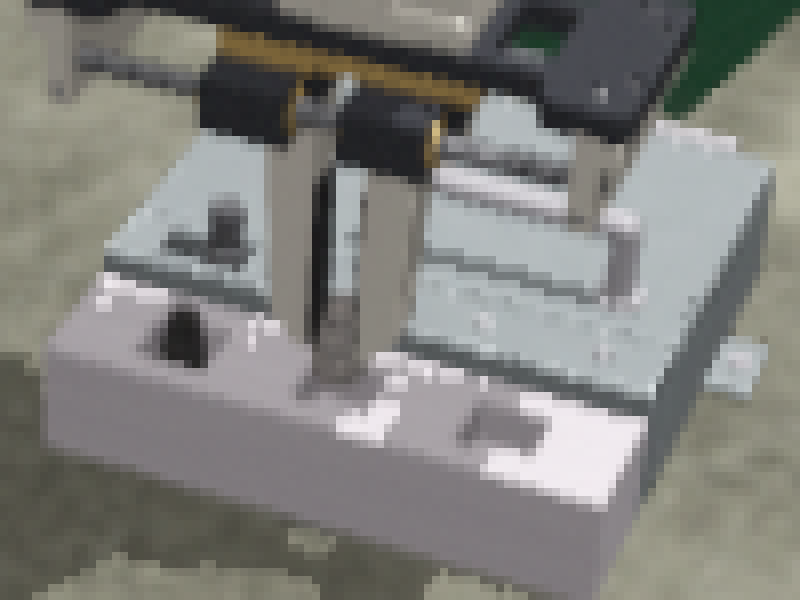

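The nose foot at (338,385) sits inside the middle pocket's outline, x 300–385. I'll lower it while watching the force.

Request:
apply_moves(targets=[5, 0, 0, 0, 0.95, 10, 0, 0, 0, 0.95, 14, 0, 0, 0, 0.95, 16, 0, 0, 0, 0.95, 16, 0, 0, 0, 0.95, 16, 0, 0, 0, 0.95])

```text
t: 5.65
position: [474.4, -22.6, 41.4]
tcp_rot: [152.0, 90.0, 163.4]
wrist_force: [-0.3, 0.2, 0.5]
finger_gap: 0.143
```

```bash
python3 go.py 474.6 -22 43 101.3
```

```text
t 5.65 pos [474.4 -22.6  41.4] jaw yaw 101.4 tool x [-0.001  0.    -1.   ] q [ -16.2   18.9  110.9    0.    50.2 -117.6] F [-0.3  0.2  0.5] gap 13.3
tool shift [-1.6  0.6  0.3] turn rad 0.002
```

No contact force. I'll release and rise.

Request:
apply_moves(targets=[0, 0, 0, 0, 0.7, 0, 0, 0, 0, 0.65, 0, 0, 0, 0, 0.65, 0, 0, 0, 0, 0.65, -15, 0, 0, 0, 0.65, -35, 0, 0, 0, 0.65, -60, 0, 0, 0, 0.65, -60, 0, 0, 0, 0.65])

```text
t: 6.32
position: [477.4, -23.3, 105.7]
tcp_rot: [-27.5, 89.6, -16.1]
wrist_force: [0.9, 0.5, -0.3]
finger_gap: 0.351
```

```bash
python3 go.py 496.5 -232.7 70 101.3;  python3 - <<'E'
from cap import *
cap("5",("scene",))
p,d,K,R,t=load("scene5.npz"); crop(p,300,170,400,245,8,"pics/scene5.png")
E
```

```text
t 6.32 pos [477.4 -23.3 105.7] jaw yaw 101.4 tool x [ 0.007 -0.002 -1.   ] q [ -16.2   13.7  106.9    0.    59.  -117.6] F [ 0.9  0.5 -0.3] gap 32.6
tool shift [  36.2 -208.9  -23. ] turn rad 0.002
```

View pics/scene5.png

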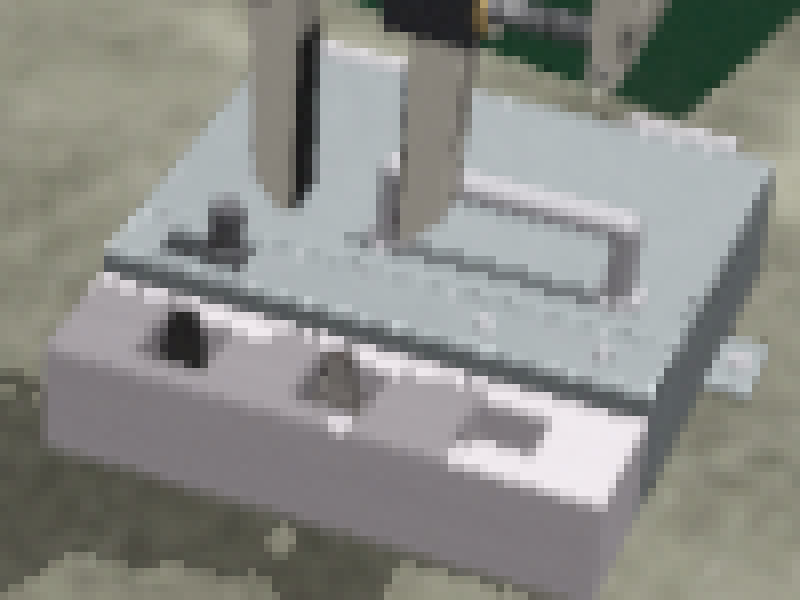

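The first nose stands in the middle pocket at (335,380), as high as the fixed black one. On to the second.

Request:
apply_moves(targets=[0, -20, -2, 0, 0.45, 0, -50, -5, 0, 0.45, 0, -85, -8, 0, 0.45, 0, -120, -12, 0, 0.45, 10, -155, -15, 0, 0.45, 25, -185, -18, 0, 0.45, 42, -203, -20, 0, 0.45, 42, -210, -20, 0, 0.45, 42, -210, -20, 0, 0.45, 42, -210, -20, 0, 0.45, 42, -210, -20, 0, 0.45, 42, -210, -20, 0, 0.45])

```text
t: 7.37
position: [496.9, -231.1, 60.5]
tcp_rot: [-35.4, 89.9, -23.9]
wrist_force: [0.4, 0.5, -0.2]
finger_gap: 0.55
```

```bash
python3 go.py 497 -232.4 14 101.3;  python3 - <<'E'
from cap import *
cap("6",("scene",))
p,d,K,R,t=load("scene6.npz"); crop(p,380,190,470,270,8,"pics/scene6.png")
print(proj(state()["position"],K,R,t),(proj(state()["position"],K,R,t)-[380,190])*8)
E
```

```text
t 7.37 pos [ 496.9 -231.1   60.5] jaw yaw 101.5 tool x [ 0.001 -0.    -1.   ] q [ -36.6   23.6   99.8    0.    56.6 -138.1] F [ 0.4  0.5 -0.2] gap 51.2
tool shift [46.5 -1.2 -0.2] turn rad 0.004
[423.97193387 238.47959916] [351.77547095 387.83679327]
```

View pics/scene6.png

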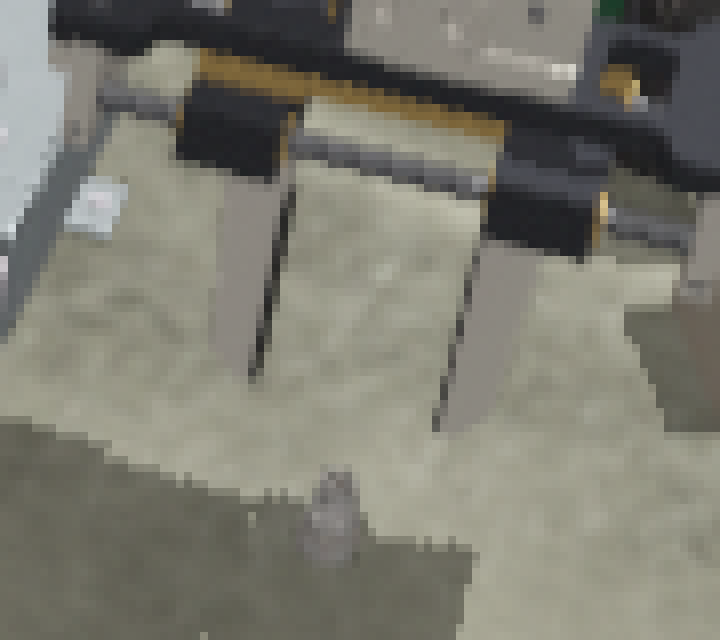

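```bash
python3 - <<'E'
from h import *
p,d,K,R,t=load("scene6.npz")
for X in ([497,-232.4,0],[497,-232.4,27],[496.9,-231.1,60.5]): print((proj(X,K,R,t)-[380,190])*8)
E
```

```text
[322.8164345  543.88511014]
[337.14526889 476.34516338]
[351.22891036 387.83594203]
```

Request:
apply_moves(targets=[12, -1, 0, 0, 0.45, 24, -1, 0, 0, 0.45, 36, -1, 0, 0, 0.45, 43, -1, 0, 0, 0.45, 46, -1, 0, 0, 0.45, 46, -1, 0, 0, 0.6, 46, -1, 0, 0, 0.95, 46, -1, 0, 0, 0.95, 46, -1, 0, 0, 0.95, 46, -1, 0, 0, 0.95, 46, -1, 0, 0, 0.95], grip_force=20)

```text
t: 8.33
position: [496.9, -233.6, 14.0]
tcp_rot: [-49.7, 90.0, -38.3]
wrist_force: [-0.9, -0.9, -0.8]
finger_gap: 0.171
```

Request:
apply_moves(targets=[0, 0, 0, 0, 0.95, -20, 0, 0, 0, 0.95, -50, 0, 0, 0, 0.95, -76, 0, 0, 0, 0.95, -76, 0, 0, 0, 0.95, -76, 0, 0, 0, 0.95, -76, 0, 0, 0, 0.95])

```text
t: 8.92
position: [496.3, -233.1, 89.1]
tcp_rot: [130.8, 90.0, 142.2]
wrist_force: [-0.4, 0.8, 0.7]
finger_gap: 0.145
```

```bash
python3 go.py 485.5 -76 90 101.3
```

```text
t 8.92 pos [ 496.3 -233.1   89.1] jaw yaw 101.4 tool x [-0.001  0.    -1.   ] q [ -36.8   21.6   98.     0.    60.5 -138.2] F [-0.4  0.8  0.7] gap 13.5
tool shift [ -0.8 156.1  20.5] turn rad 0.002
```

Request:
apply_moves(targets=[0, 15, 2, 0, 0.95, 0, 40, 5, 0, 0.95, 0, 70, 9, 0, 0.95, 0, 100, 13, 0, 0.95, 0, 128, 17, 0, 0.95, 0, 148, 20, 0, 0.95, 10, 156, 20.5, 0, 0.95, 20, 156, 20.5, 0, 0.95, 30, 156, 20.5, 0, 0.95, 30, 156, 20.5, 0, 0.95, 30, 156, 20.5, 0, 0.95, 30, 156, 20.5, 0, 0.95])

```text
t: 9.92
position: [486.0, -77.1, 59.3]
tcp_rot: [154.1, 90.0, 165.4]
wrist_force: [0.1, 0.1, -0.8]
finger_gap: 0.143
```

```bash
python3 go.py 485.7 -76.1 42 101.3;  python3 - <<'E'
from cap import *
cap("7",("scene",))
p,d,K,R,t=load("scene7.npz"); crop(p,300,170,400,245,8,"pics/scene7.png")
E
```

```text
t 9.92 pos [486.  -77.1  59.3] jaw yaw 101.3 tool x [-0.001  0.    -1.   ] q [ -22.    18.8  107.6   -0.    53.6 -123.4] F [ 0.1  0.1 -0.8] gap 13.3
tool shift [17.3  1.1 -0. ] turn rad 0.001
```

View pics/scene7.png

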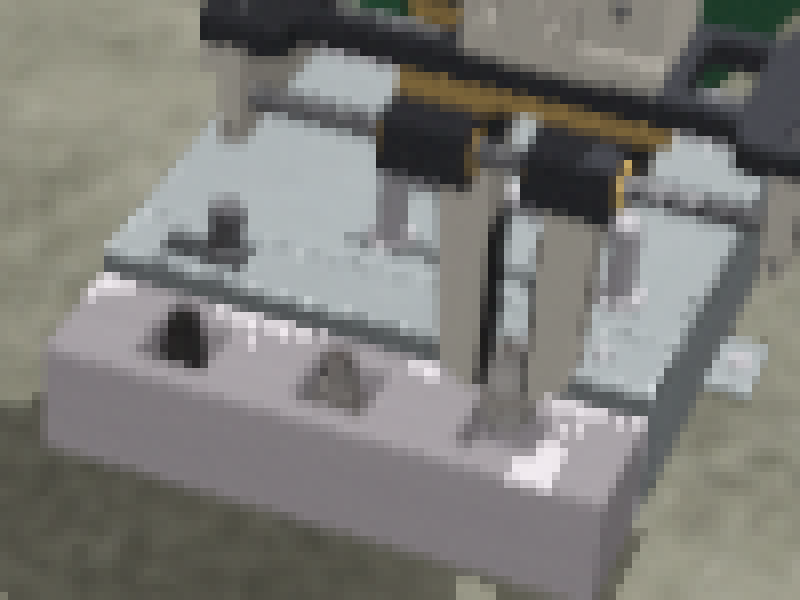

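The foot spans x 475–535 and the pocket 460–548, so it's centred. I'll lower and release.

Request:
apply_moves(targets=[5, 1, 0, 0, 0.95, 10, 1, 0, 0, 0.95, 15, 1, 0, 0, 0.95, 18, 1, 0, 0, 0.95, 18, 1, 0, 0, 0.95, 18, 1, 0, 0, 0.95])

```text
t: 10.47
position: [485.6, -75.4, 41.4]
tcp_rot: [149.5, 90.0, 160.9]
wrist_force: [-0.6, 0.8, -0.5]
finger_gap: 0.143
```

```bash
python3 go.py 485.7 -76.1 42 101.3
```

```text
t 10.47 pos [485.6 -75.4  41.4] jaw yaw 101.4 tool x [-0.001  0.    -1.   ] q [ -21.9   20.3  108.6   -0.    51.1 -123.3] F [-0.6  0.8 -0.5] gap 13.3
tool shift [-0.6 -0.7 -0. ] turn rad 0.002
```

Request:
apply_moves(targets=[0, 0, 0, 0, 0.7, 0, 0, 0, 0, 0.65, 0, 0, 0, 0, 0.65, 0, 0, 0, 0, 0.65, -15, 0, 0, 0, 0.65, -35, 0, 0, 0, 0.65, -70, 0, 0, 0, 0.65, -88, 0, 0, 0, 0.65, -88, 0, 0, 0, 0.65, -88, 0, 0, 0, 0.65])

```text
t: 11.3
position: [486.5, -75.7, 130.6]
tcp_rot: [-33.6, 89.8, -22.2]
wrist_force: [0.2, 0.6, -0.4]
finger_gap: 0.348
```

```bash
python3 go.py 549.4 -37.8 130 11.4;  python3 - <<'E'
from cap import *
cap("8",("scene",))
p,d,K,R,t=load("scene8.npz"); crop(p,300,170,400,245,8,"pics/scene8.png")
for X in ([549.4,-37.8,78],[549.4-6.9,-37.8+34.3,78],[549.4+6.9,-37.8-34.3,78]): print((proj(X,K,R,t)-[300,170])*8)
# bar from initial pictures: bright, z 70-85 depth points near expectation
for n in ("top","scene"):
    p,d,K,R,t=load(n+"0.npz"); v,u=np.mgrid[0:400,0:640]; z=d.ravel()
    C=(np.linalg.inv(K)@np.stack([u.ravel(),v.ravel(),np.ones(u.size)]))*z; X=((C.T-t)@R)
    s=(X[:,2]>74)&(X[:,2]<88)&(abs(X[:,0]-549)<25)&(abs(X[:,1]+38)<60)&(z>0); Y=X[s]
    print(n,s.sum(),Y.mean(0),np.degrees(cv2.minAreaRect(Y[:,:2].astype(np.float32))[2]*0),cv2.minAreaRect(Y[:,:2].astype(np.float32)))
E
```

```text
t 11.3 pos [486.5 -75.7 130.6] jaw yaw 101.4 tool x [ 0.003 -0.001 -1.   ] q [ -21.8   13.5  103.    -0.    63.3 -123.3] F [ 0.2  0.6 -0.4] gap 32.4
tool shift [ 0.8 24.7 69.2] turn rad -1.57
[508.15663174 196.07271478]
[407.97599691 171.16961426]
[610.65523589 221.55202072]
top 99 [548.66149146 -38.85887286  81.51706661] 0.0 ((549.1856689453125, -40.61454772949219), (10.695387840270996, 88.3196792602539), 10.878305435180664)
scene 131 [545.98268334 -40.08456392  81.88178348] 0.0 ((546.1203002929688, -38.14631652832031), (13.876808166503906, 87.03999328613281), 10.948457717895508)
```

View pics/scene8.png

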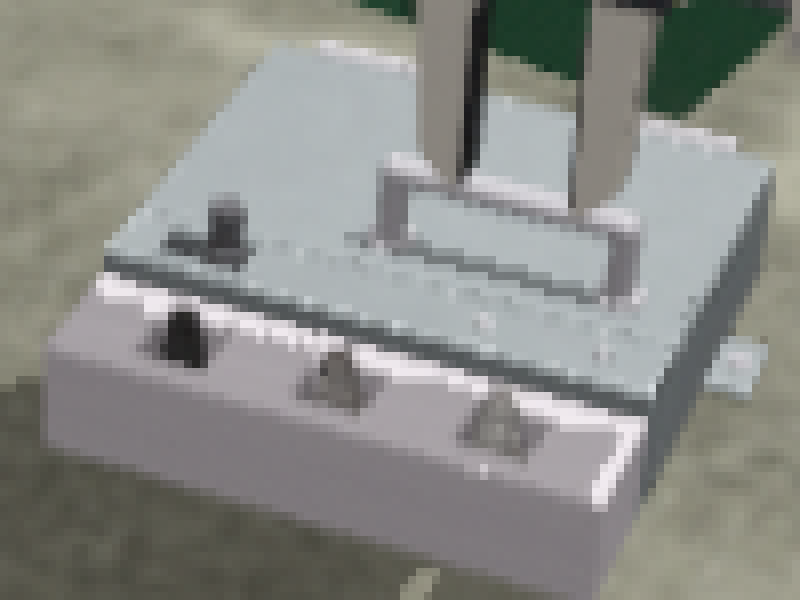

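Both noses are seated, at (335,380) and (500,428). Now I'll turn the jaws 90° and go above the bar.

Request:
apply_moves(targets=[0, 4, 12, 0.125, 0.65, 0, 8, 24, 0.25, 0.65, 0, 12, 36, 0.375, 0.65, 0, 16, 48, 0.5, 0.65, 0, 20, 60, 0.625, 0.65, 0, 25, 69, 0.75, 0.65, 0, 25, 69, 0.875, 0.65, 0, 25, 69, 1.0, 0.65, 0, 25, 69, 1.125, 0.65, 0, 25, 69, 1.25, 0.65, 0, 25, 69, 1.375, 0.65, 0, 25, 69, 1.5, 0.65])

```text
t: 12.35
position: [547.1, -36.9, 127.4]
tcp_rot: [-120.5, 89.8, 164.6]
wrist_force: [0.0, 0.2, 0.8]
finger_gap: 0.345
```

Request:
apply_moves(targets=[0, 0, 0, 0.071, 0.65, 0, 0, 0, 0.071, 0.65, 0, 0, 0, 0.071, 0.65, 0, 0, 0, 0.071, 0.65])

```text
t: 12.68
position: [547.8, -37.1, 128.6]
tcp_rot: [-115.8, 89.9, 165.7]
wrist_force: [-0.0, -0.1, -0.2]
finger_gap: 0.347
```

```bash
python3 go.py 549.2 -38 67 11.3
```

```text
t 12.68 pos [547.8 -37.1 128.6] jaw yaw 11.5 tool x [-0.002  0.    -1.   ] q [-15.5  19.2  95.2  -0.   65.7 -27.1] F [-0.  -0.1 -0.2] gap 32.2
tool shift [61.6  1.3  1.2] turn rad 0.004
```

Request:
apply_moves(targets=[15, 1, 1, 0, 0.65, 30, 1, 1, 0, 0.65, 45, 1, 1, 0, 0.65, 55, 1, 1, 0, 0.65, 60, 1, 1, 0, 0.65, 60, 1, 1, 0, 0.65, 60, 1, 1, 0, 0.65, 60, 1, 1, 0, 0.8, 60, 1, 1, 0, 1.0, 60, 1, 1, 0, 1.0, 60, 1, 1, 0, 1.0, 60, 1, 1, 0, 1.0], grip_force=20)

```text
t: 13.68
position: [548.9, -38.3, 70.1]
tcp_rot: [-77.4, 89.9, -156.0]
wrist_force: [-3.9, -1.7, 3.6]
finger_gap: 0.1
```

```bash
python3 go.py 549.2 -38 67 11.3;python3 - <<'E'
from cap import *
cap("9",("scene",))
p,d,K,R,t=load("scene9.npz"); crop(p,300,150,400,225,8,"pics/scene9.png")
E
```

```text
t 13.68 pos [548.9 -38.3  70.1] jaw yaw 11.4 tool x [-0.001 -0.001 -1.   ] q [-15.6  23.1  98.8  -0.1  58.1 -27. ] F [-3.9 -1.7  3.6] gap 9.3
tool shift [ 3.1  0.3 -0.2] turn rad 0.002
```

View pics/scene9.png

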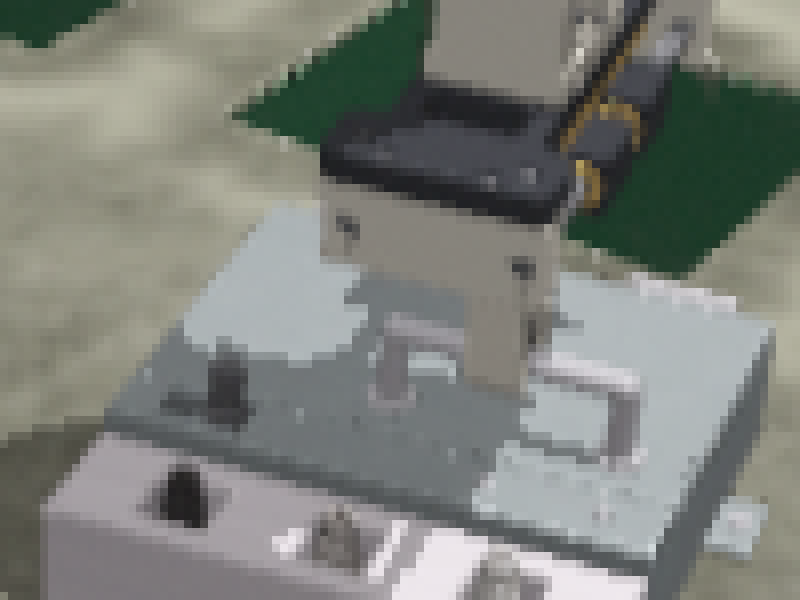

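The bar is pinched (gap 9.3 mm). I'll lift gently, a few mm first.

Request:
apply_moves(targets=[-1, 0, 0, 0, 1, -2, 0, 0, 0, 1, -3, 0, 0, 0, 1, -4, 0, 0, 0, 1, -5, 0, 0, 0, 1, -5, 0, 0, 0, 1, -5, 0, 0, 0, 1, -5, 0, 0, 0, 1], grip_force=20)

```text
t: 14.4
position: [550.2, -38.0, 74.7]
tcp_rot: [78.0, 89.9, -0.6]
wrist_force: [2.8, -1.0, -4.0]
finger_gap: 0.1
```

```bash
python3 go.py 549.2 -38 67 11.3;python3 - <<'E'
from cap import *
cap("10",("scene",))
p,d,K,R,t=load("scene10.npz"); crop(p,300,150,400,225,8,"pics/scene10.png")
E
```

```text
t 14.4 pos [550.2 -38.   74.7] jaw yaw 11.4 tool x [ 0.001 -0.    -1.   ] q [-15.6  22.8  98.5   0.   58.6 -27. ] F [ 2.8 -1.  -4. ] gap 9.3
tool shift [ 7.7 -1.  -0.2] turn rad 0.002
```

View pics/scene10.png

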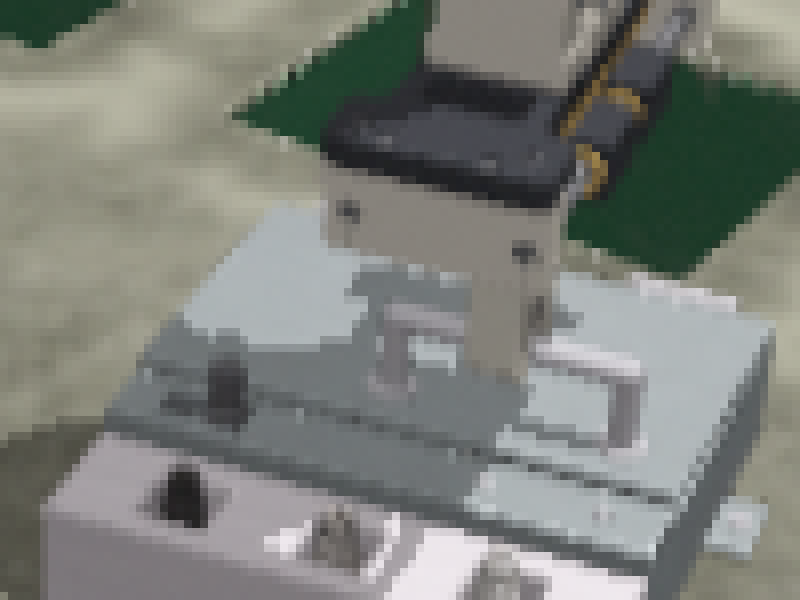

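The seam opened and the lid rose about 4.6 mm, with only the lid's weight on the wrist. I'll creep further to see whether it's caught.

Request:
apply_moves(targets=[-0.5, 0, 0, 0, 1, -1, 0, 0, 0, 1, -1.5, 0, 0, 0, 1, -2, 0, 0, 0, 1, -2, 0, 0, 0, 1, -2, 0, 0, 0, 1])

```text
t: 14.95
position: [550.9, -37.9, 77.0]
tcp_rot: [81.0, 89.8, 2.4]
wrist_force: [6.1, 0.6, -4.7]
finger_gap: 0.096
```

Request:
apply_moves(targets=[-0.5, 0, 0, 0, 1, -1, 0, 0, 0, 1, -1, 0, 0, 0, 1, -1, 0, 0, 0, 1])

```text
t: 15.28
position: [551.2, -37.9, 78.0]
tcp_rot: [82.2, 89.8, 3.6]
wrist_force: [6.7, 0.2, -7.2]
finger_gap: 0.102
```

Request:
apply_moves(targets=[-0.5, 1, 0, 0, 1, -1, 1.5, 0, 0, 1, -1.5, 2, 0, 0, 1, -1.5, 2, 0, 0, 1, -1.5, 2, 0, 0, 1])

```text
t: 15.7
position: [551.6, -37.7, 79.1]
tcp_rot: [-35.6, 90.0, -114.2]
wrist_force: [2.9, -2.1, -5.1]
finger_gap: 0.099
```

```bash
python3 go.py 549.2 -38 67 11.3;python3 - <<'E'
from cap import *
cap("11",("scene",))
p,d,K,R,t=load("scene11.npz"); crop(p,300,150,400,225,8,"pics/scene11.png")
E
```

```text
t 15.7 pos [551.6 -37.7  79.1] jaw yaw 11.4 tool x [-0. -0. -1.] q [-15.5  22.7  98.   -0.   59.4 -26.9] F [ 2.9 -2.1 -5.1] gap 9.2
tool shift [12.1 -2.4 -0.2] turn rad 0.002
```

View pics/scene11.png

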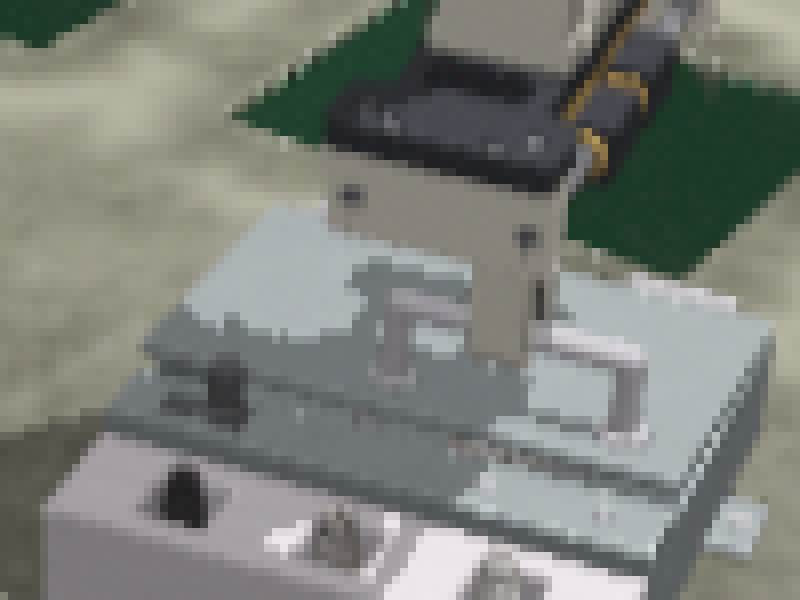

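Request:
apply_moves(targets=[-1, 0.3, 0, 0, 1, -2, 0.6, 0, 0, 1, -3, 1, 0, 0, 1, -4, 1.5, 0, 0, 1, -4, 1.5, 0, 0, 1, -4, 1.5, 0, 0, 1])

```text
t: 16.25
position: [553.2, -37.4, 83.4]
tcp_rot: [42.1, 90.0, -36.5]
wrist_force: [2.2, -3.4, -4.1]
finger_gap: 0.096
```

```bash
python3 go.py 549.2 -38 67 11.3;python3 - <<'E'
from cap import *
cap("12",("scene",))
p,d,K,R,t=load("scene12.npz"); crop(p,300,150,400,225,8,"pics/scene12.png")
E
```

```text
t 16.25 pos [553.2 -37.4  83.4] jaw yaw 11.4 tool x [ 0. -0. -1.] q [-15.4  22.5  97.5  -0.   60.  -26.8] F [ 2.2 -3.4 -4.1] gap 8.9
tool shift [16.4 -4.  -0.2] turn rad 0.002
```

View pics/scene12.png

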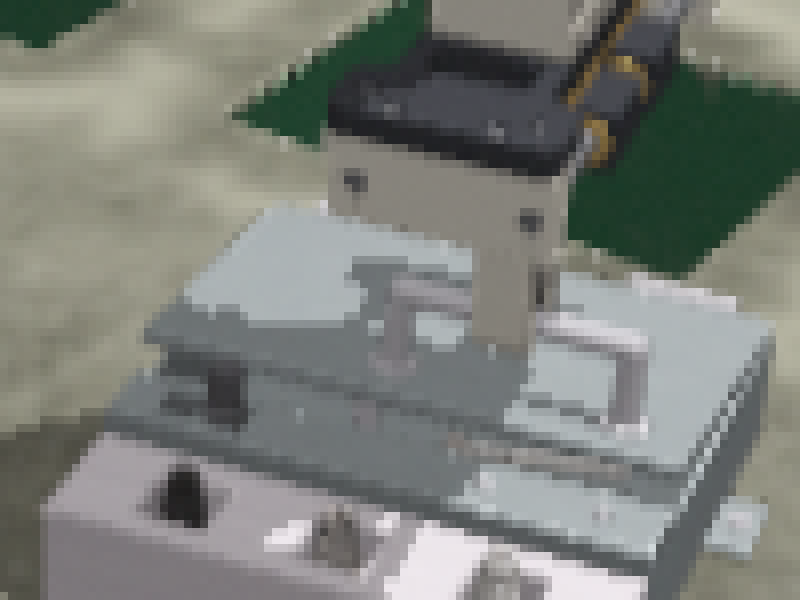

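The lid now stands about 0.13 rad open, well past the 0.06 stop, and the load is just its weight. It isn't caught, so the catch can stay untouched. I'll keep opening along the arc.

Request:
apply_moves(targets=[-3, 1.5, 0, 0, 1, -6.6, 3, 0, 0, 1, -11, 5.5, 0, 0, 1, -16, 8.5, 0, 0, 1, -20, 11.5, 0, 0, 1, -24.5, 14.5, 0, 0, 1, -24.5, 14.5, 0, 0, 1, -24.5, 14.5, 0, 0, 1, -24.5, 14.5, 0, 0, 1], grip_force=25)

```text
t: 17.05
position: [566.3, -34.7, 108.1]
tcp_rot: [-83.4, 89.9, -162.0]
wrist_force: [-3.0, -4.5, -1.2]
finger_gap: 0.098
```

```bash
python3 go.py 548.9 -38.3 70.1 11.3;python3 - <<'E'
from cap import *
cap("13",("scene",))
p,d,K,R,t=load("scene13.npz"); crop(p,300,140,400,225,7,"pics/scene13.png")
E
```

```text
t 17.05 pos [566.3 -34.7 108.1] jaw yaw 11.4 tool x [-0.002 -0.001 -1.   ] q [-14.7  22.1  94.   -0.1  63.9 -26.1] F [-3.  -4.5 -1.2] gap 9.1
tool shift [ 38.  -17.7   0. ] turn rad 0.002
```

View pics/scene13.png

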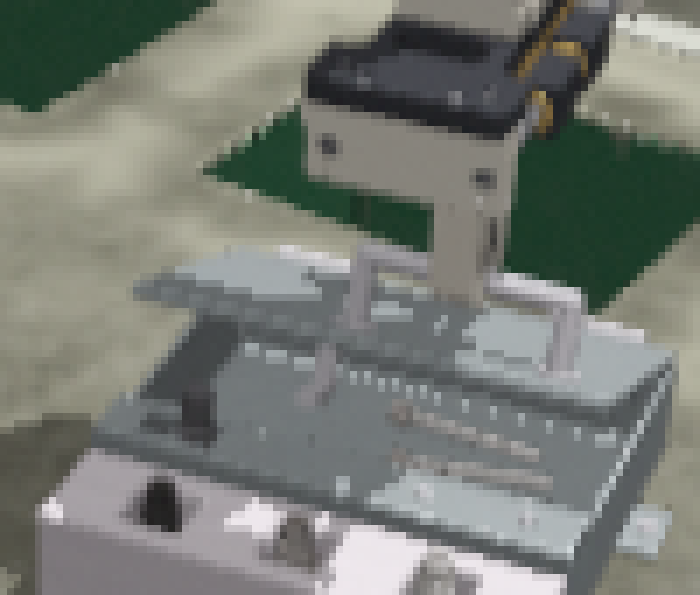

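Request:
apply_moves(targets=[-4, 3.4, 0, 0, 1, -8, 7, 0, 0, 1, -12, 11, 0, 0, 1, -15.4, 14.8, 0, 0, 1, -19, 19, 0, 0, 1, -22, 23.2, 0, 0, 1, -25, 27.7, 0, 0, 1, -26.5, 30.5, 0, 0, 1, -26.5, 30.5, 0, 0, 1, -26.5, 30.5, 0, 0, 1, -26.5, 30.5, 0, 0, 1, -26.5, 30.5, 0, 0, 1])

```text
t: 18.1
position: [595.5, -28.9, 136.0]
tcp_rot: [-76.6, 89.8, -155.2]
wrist_force: [-8.4, -4.2, 9.6]
finger_gap: 0.098
```

Request:
apply_moves(targets=[0, 0, 0, 0, 1, 0, 0, 0, 0, 1, 0, 0, 0, 0, 1, 0, 0, 0, 0, 1])

```text
t: 18.43
position: [595.5, -28.9, 136.0]
tcp_rot: [-77.6, 89.8, -156.2]
wrist_force: [-9.3, -4.5, 8.8]
finger_gap: 0.099
```

```bash
python3 go.py 548.9 -38.3 70.1 11.3;python3 - <<'E'
from cap import *
cap("14")
p,d,K,R,t=load("scene14.npz"); crop(p,300,120,400,225,7,"pics/scene14.png"); cv2.imwrite("pics/top14.png",load("top14.npz")[0][:,:,::-1])
E
python3 go.py 548.9 -38.3 70.1 11.3
```

```text
t 18.43 pos [595.5 -28.9 136. ] jaw yaw 11.4 tool x [-0.003 -0.001 -1.   ] q [-13.4  23.3  87.9  -0.1  69.  -24.8] F [-9.3 -4.5  8.8] gap 9.2
tool shift [ 66.  -47.4  -0. ] turn rad 0.002
t 18.53 pos [595.5 -28.9 136. ] jaw yaw 11.4 tool x [-0.003 -0.001 -1.   ] q [-13.4  23.3  87.9  -0.1  69.  -24.8] F [-8.3 -4.1  9.1] gap 9.3
tool shift [ 66.  -47.3  -0.1] turn rad 0.002
```

View pics/scene14.png

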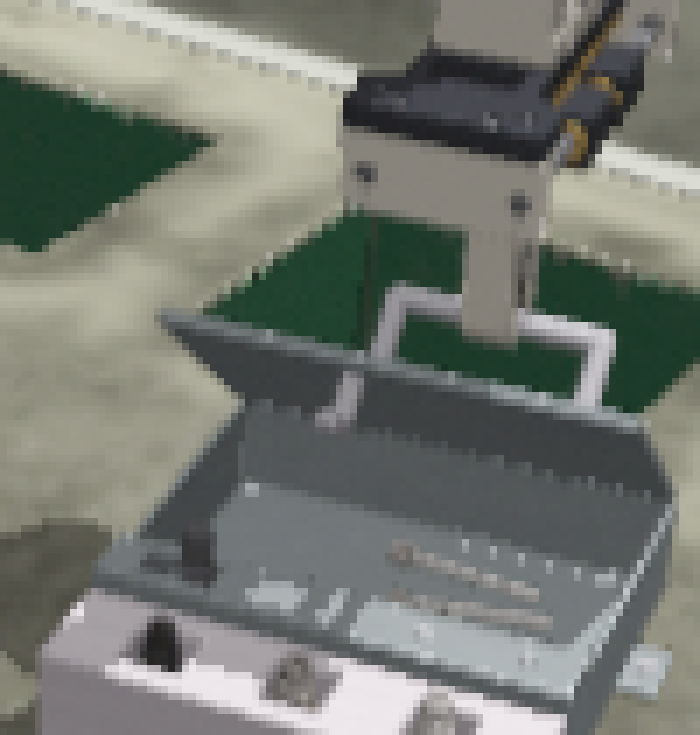

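View pics/top14.png

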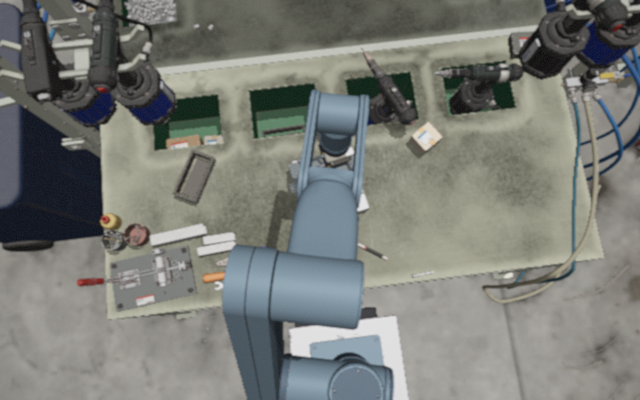

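```bash
python3 - <<'E'
from h import *
p,d,K,R,t=load("scene14.npz")
a=np.radians(11.35); ex=np.array([np.cos(a),np.sin(a),0]); ey=np.array([-np.sin(a),np.cos(a),0])
o=np.array([474.9,-22.2,0])+85*ex
H=o+88*ex+50*np.array([0,0,1])
for th in (.5,.6,.65,.7,.75,.8,.85):
    X=H+95*ey-122*np.cos(th)*ex+[0,0,122*np.sin(th)]; Y=X-190*ey
    print(th,*[((proj(P,K,R,t)-[300,120])*7).round(0) for P in (X,Y)])
# depth points on front edge
v,u=np.mgrid[120:225,300:400]; z=d[120:225,300:400].ravel()
C=(np.linalg.inv(K)@np.stack([u.ravel(),v.ravel(),np.ones(u.size)]))*z; W=((C.T-t)@R)-H
c=np.stack([W@ex,W@ey,W[:,2]],1); 
for y0 in (85,70,55,-80,-90):
    s=(abs(c[:,1]-y0)<5)&(c[:,0]<-40)&(c[:,0]>-115)&(c[:,2]>30)&(c[:,2]<115); 
    if s.sum(): i=np.where(s)[0]; print(y0,s.sum(),np.degrees(1)*0+np.median(np.arctan2(c[i,2],-c[i,0])), c[i][np.argmax(c[i,2])])
E
```

```text
0.5 [137. 383.] [619. 499.]
0.6 [144. 352.] [627. 466.]
0.65 [148. 337.] [632. 450.]
0.7 [152. 322.] [636. 434.]
0.75 [157. 306.] [640. 417.]
0.8 [162. 292.] [645. 402.]
0.85 [166. 277.] [650. 386.]
85 22 0.7139140171332886 [-90.15984579  81.31124198  86.23366305]
70 22 0.7163182193165597 [-92.63113784  71.61535086  86.78731782]
55 22 0.7125750800746371 [-92.46810574  51.64445785  85.50331469]
-80 27 0.7095965900696882 [-91.42138929 -78.59207243  84.90931151]
-90 40 0.7129855442766521 [-95.05861718 -87.26653407  86.23262694]
```

The image edges put the lid at about 0.73–0.76 rad. There's some radial squeeze of about 12 N, so I'll ease it and open slightly more for margin.

Request:
apply_moves(targets=[-1, 0.5, 0, 0, 1, -2, 1, 0, 0, 1, -3, 1.8, 0, 0, 1, -4, 2, 0, 0, 1, -4, 2, 0, 0, 1, -4, 2, 0, 0, 1, -4, 2, 0, 0, 1, -4, 2, 0, 0, 1, -4, 2, 0, 0, 1, -4, 2, 0, 0, 1])

```text
t: 19.37
position: [599.0, -28.2, 138.4]
tcp_rot: [-62.0, 90.0, -140.6]
wrist_force: [-2.4, -4.2, 1.4]
finger_gap: 0.099
```

```bash
python3 go.py 548.9 -38.3 70.1 11.3;python3 - <<'E'
from cap import *
cap("15",("scene",))
p,d,K,R,t=load("scene15.npz"); crop(p,300,120,400,225,7,"pics/scene15.png")
print(state()["dq"].round(2))
E
```

```text
t 19.37 pos [599.  -28.2 138.4] jaw yaw 11.4 tool x [-0. -0. -1.] q [-13.3  23.4  87.3  -0.   69.3 -24.7] F [-2.4 -4.2  1.4] gap 9.2
tool shift [ 68.3 -51.   -0. ] turn rad 0.002
[ 0.04 -0.    0.04 -0.06  0.02  0.06]
```

View pics/scene15.png

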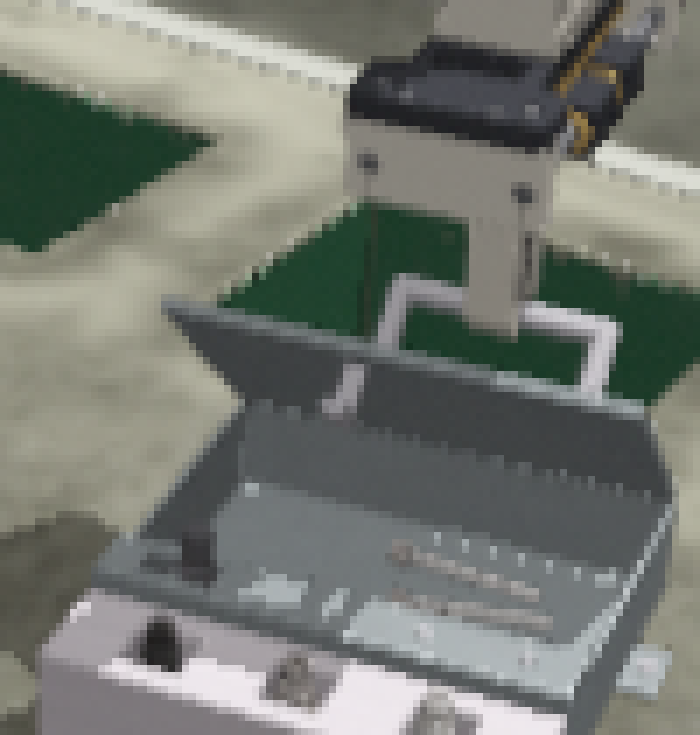

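The lid corners at (165,297) and (650,408) put it at about 0.78 rad. It's at rest in the grip with little wrist force, and both noses are seated. Handing in.

```bash
python3 -c "
from station import *
print(close_job())"
```

```text
the job is handed in; nothing more can be done
None
```

I handed the job in at about 19.4 s, with both nose pieces in their pockets and the lid held open for you. No verdict was reported.

- **Nose pieces:** Both stand hex end down and released, one in the middle pocket and one in the right. In the last picture they look upright and as high as the fixed black one.
- **Lid:** I tried it gently by its bar handle before touching anything else. It rose well past the 0.06 rad play with only its own weight on the wrist, so it was not caught. I therefore never touched the catch, and opened the lid along its arc.
- **Final hold:** The lid is at about 0.78 rad by its corners in the last picture (about 0.8 from the arm's own position). The arm is at rest, gripping the bar with a 9.2 mm finger gap and about 5 N on the wrist.
- **Bystanders:** The arm was not moved near the carton, tray or gauge. In the last top view, taken just before a final small adjustment, they looked to be where they started. I did not measure this.

**Readings that disagreed:**
- The two cameras differed by 2 to 3 mm on the case position. I used a value in between and checked each nose against its pocket in the scene view before lowering it.
- At my first stop the lid angle came out between 0.71 and 0.81 rad depending on the method. A radial squeeze of about 12 N also showed on the bar, and I eased it before handing in.

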